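# Plug the open sockets of a drilling head, then take off a screw cap of unknown thread hand

## Robot

A 6-joint arm with a two-finger parallel gripper is mounted at the origin on a cart in front of the work surface, level with it; the furniture and walls round the work are solid. World frame = base frame: x ahead of the robot, y to its left, z up, the work surface at z = 0. Lengths are in m, angles in rad, forces in N, time in s.
With the tool pointing down it reaches from about 0.3 to 0.775 m from the base axis. Payload 14.6 kg.
Tool frame: the origin (TCP) lies on the mounting face of the last link; the fingertips stand 199 mm ahead of it and the grasp point (between the pads) lies 180 mm ahead of it; z points along the fingers, y is the line along which they close (so a half turn about z gives the same grasp; the last joint's range is limited). The gripper opens to 94 mm and grips with 3 to 60 N. Pads are 16 mm wide; open, the fingers measure 119 mm over their backs; the gripper's body (75 mm by 177 mm) begins 78 mm behind the grasp point.
Start: joints at [-1.244, 0.3, 1.521, -0, 1.321, -0.067], TCP at [0.211, -0.508, 0.405] pointing down, gripper open.
Joint ranges: [-3.03, 3.03], [-0.79, 2.21], [0.23, 2.52], [-1.04, 4.18], [0, 3.07], [-2.55, 2.55]. Speed limits (rad/s): [2.22, 2.22, 2.57, 3.14, 3.14, 3.14].

## Interface

Orientations are given as [roll, pitch, yaw] about the fixed x, y, z axes, in that order (R = Rz(yaw) Ry(pitch) Rx(roll)).
In Python, from station import telemetry, cams, workorder, finder gives the robot as it stands.
- The arm moves only by the tool jog_arm, never from a script. Its argument "rows" is a list of rows, each an object with "gripper": the finger opening in m, from 0 to 0.094; "slide": the shift along the tool's x, y, z in m, a list of three; "spin": the turn about the tool's z in rad. In form: [{"gripper": gripper, "slide": [tx, ty, tz], "spin": spin}, ...]. A call has 1 to 8 rows; each row is the pose to reach, as a shift and turn from the pose commanded when the call began, along the tool's axes at that moment; what a row does not reach only later rows make up. A row lasts 1/10 s, in which the tool goes at most 50 mm and 8.59 degrees, less where a joint would pass 70% of its speed; a pose out of reach is approached as far as the arm can. A call with a gripper value outside its range is refused whole. The fingers move at their own pace and stop on an object; "squeeze" is the grip in N (left out, the last holds). Time passes only in rows, so rows that repeat a pose let the fingers close. It gives the time, the measured TCP pose, the force, the opening and the grip force at its end, in the units of the state.
- telemetry.get_obs(): the state, without advancing time (a new reading comes with each control period).
- cams.camera(name): name is "scene" or "top" or "wrist"; returns (picture, depth): 420x560x3 uint8, red, green, blue; 420x560 float32, m along the optical axis (not along the pixel's ray), 0 where there is no reading.
- cams.camera_info(name): a dict with "camera_matrix" (3x3 intrinsics, pixels), "k1" (the pictures are not rectified: a ray, as slopes to the right and down, at radius r is drawn at 1 + k1 r^2 times it, then the intrinsics apply), "R" (3x3) and "t" (3): a world point X has camera coordinates R X + t; the wrist camera has in their place "tool_from_camera" (4x4, takes a point from camera to tool coordinates, whose origin is the TCP and whose axes are the flange's). Camera axes: x right, y down, z forward; pixel columns grow to the right and rows downward; lengths in m; the calibration is good to about 2 mm. A picture is of the moment at which its call begins: read the wrist's pose just before it. camera_info takes no time and is no camera call.
- workorder.hand_in(): hands the job in; it is judged then, once.
Trained networks look in the newest picture that a camera, given by its name, has taken for a name from the list of things; names that differ only in an ending like _2 or _b are one class to them, and where a whole thing is asked for, a point or a joint stands for the part that bears it (a point fixed in the world has none). Each returns a list of dicts, best first, with "confidence" (0 to 1); they miss things now and then, are a little off and sometimes report something else, mostly with a low value. They report only what shows in the picture. A call takes as long as a camera call. They do not tell look-alikes from the thing itself.
- finder.find_in(target, camera): "point" ([x, y, z] in m, in world coordinates, good to about 4 mm: the middle of the surface that is visible of it).
- finder.masks_of(target, camera): "region" (420x560 bool, what is visible of it).
The state is a dict: "time_s": time; "qpos": joint angles; "joint_vel": joint speeds; "tau": joint torques, N m; "ee_pos": TCP position; "eef_rot": TCP orientation; "force": force on the tool from outside, world axes, zero at the start; "moment": the same for the moment, N m; "grip_width": finger opening in m; "grip_force": force on a finger pad.
Only numpy, scipy, OpenCV 4.12 (cv2) and the standard library are available. Lean on these libraries where they do the work, as an engineer would, in place of code of your own. Each camera call takes 0.05 s, during which the arm holds its last target. There are 200 camera calls.

## Task

The dowel-drilling head on the bench is going to be opened: first push a spare blanking plug fully home into each spindle socket that is still open, so that no chips fall in, and leave the other cap screwed on. Then unscrew the cap at the drive-shaft end; neighbouring spindles run opposite ways, so its thread may be right- or left-handed: feel which way it comes loose, and turn it free before you lift it. Finish holding that cap in the gripper a hand's breadth above its spindle, without putting it down, and leave the rest of the bench undisturbed.

Things in the scene. Friction and masses are not known exactly. Their poses are not given: they have to be found in the camera images.
- head: drilling head, grey gearbox with aluminium deck 50 mm up, nose up, fixed; 112 x 264 mm, drive shaft 36 mm longer at its +y end. Origin on the bench under its middle, y along the row of spindles towards the shaft. Four sockets 17.6 mm across, 22 deep, at y = -54, -18, 18, 54 mm; at y = -104 and 104 a boss 56 mm across, 14 mm above the deck, carries a screw cap.
- seat_1 (a point): point on the axis of the socket at local y = -54 mm of the head, 16 mm below the deck: where the foot of a plug stands when its flange lies on the deck. The socket may be open or already plugged.
- seat_2 (a point): point on the axis of the socket at local y = -18 mm of the head, 16 mm below the deck: where the foot of a plug stands when its flange lies on the deck. The socket may be open or already plugged.
- seat_3 (a point): point on the axis of the socket at local y = 18 mm of the head, 16 mm below the deck: where the foot of a plug stands when its flange lies on the deck. The socket may be open or already plugged.
- seat_4 (a point): point on the axis of the socket at local y = 54 mm of the head, 16 mm below the deck: where the foot of a plug stands when its flange lies on the deck. The socket may be open or already plugged.
- plug_1: plain whitish plastic blanking plug, 33 mm tall, 16 g: shank 15 mm across and 16 mm long with a tapered foot, flange 25 mm across and 3 mm thick above it, grip knob 18 mm across and 14 mm high on top. Origin: centre of the foot's underside, z up. Two of the four plugs are in sockets already, two stand as spares on the bench.
- plug_2: plain whitish plastic blanking plug, 33 mm tall, 16 g: shank 15 mm across and 16 mm long with a tapered foot, flange 25 mm across and 3 mm thick above it, grip knob 18 mm across and 14 mm high on top. Origin: centre of the foot's underside, z up.
- plug_3: plain whitish plastic blanking plug, 33 mm tall, 16 g: shank 15 mm across and 16 mm long with a tapered foot, flange 25 mm across and 3 mm thick above it, grip knob 18 mm across and 14 mm high on top. Origin: centre of the foot's underside, z up.
- plug_4: plain whitish plastic blanking plug, 33 mm tall, 16 g: shank 15 mm across and 16 mm long with a tapered foot, flange 25 mm across and 3 mm thick above it, grip knob 18 mm across and 14 mm high on top. Origin: centre of the foot's underside, z up.
- cap: the cap to take off, on the head's boss at the drive-shaft end (+y): plain aluminium screw cap, 48 mm across, 30 mm high, straight fluted side, roughly 100 g. Origin: centre of its rim, z up through its closed top. While on, the rim rests flat on the boss. Which way loosens (anticlockwise or clockwise from above) differs from start to start and cannot be seen.
- cap_seat (a point): centre of the boss's top face under that cap, 64 mm above the bench; the cap's origin is here while it is on. Coarse quick thread, about 2 mm play sideways, starts closed: the tightening way it meets a stop after some 5 degrees, the other way it turns easily without rising by itself; from about 60 to 110 degrees (aim at 75) it is free and lifts straight off its 20 mm high neck.
- other_cap: the same kind of cap at the other end of the head, 48 mm across, 30 mm high, straight fluted side, roughly 100 g; it stays on. Origin: centre of its rim.
- other_seat (a point): centre of the boss's upper face under the other cap
- wax_tin: bystander: round tin, 70 mm across, 34 mm high
- air_coupling: bystander: brass air coupling standing on end, 24 mm across, 58 mm high
- screw_box: bystander: small carton, 68 x 104 x 58 mm
Things that resemble listed ones, but are neither listed nor needed, are in the scene too. Leave any purple look-alike of the cap alone. What is shaped like the other_cap but orange is not meant.

How it is judged:
By the outcome, as a careful person would: the job done as asked, in the order asked, and still so for the second after the job is handed in, while the arm keeps its last pose, push and grip.
It also fails if it takes over 72 s, if anything falls off the work surface, if the arm or the gripper's body presses on something with over 40 N, if the wrist force passes 120 N, or if a joint passes its speed limit or range.

## Working session

There is one attempt and no reset: what is moved stays moved. The work goes in short steps, Python scripts to look and compute and a tool call to move; the robot and the scene stay as the last step left them, time stands still between calls to the robot, and variables do not carry over. Pictures are saved under pics/ and viewed, at most 10 in all, crops included, and the job is handed in when it is done.

Besides the shell and the picture viewer there is one more tool, called after "Request:" as name(argument=value, ...) on one line, values as JSON. jog_arm: Moves the arm, as the interface text tells. Its arguments: {"type":"object","properties":{"rows":{"type":"array","items":{"type":"object","properties":{"gripper":{"type":"number"},"slide":{"type":"array","items":{"type":"number"}},"spin":{"type":"number"}}}},"squeeze":{"type":"number"}},"required":["rows"]}

```bash
mkdir -p pics; ls
cat > h.py <<'E'
import numpy as np,cv2
from station import telemetry,cams,workorder,finder
from scipy.spatial.transform import Rotation as Ro
def ext(name,obs=None):
    i=cams.camera_info(name)
    if name!='wrist': 
        R=np.array(i['R']);t=np.array(i['t']); return i,R.T,-R.T@t
    T=np.array(i['tool_from_camera']);o=obs or telemetry.get_obs()
    Rt=Ro.from_euler('xyz',o['eef_rot']).as_matrix()
    return i,Rt@T[:3,:3],Rt@T[:3,3]+np.array(o['ee_pos'])
def rays(i,uv):
    K=np.array(i['camera_matrix']);uv=np.atleast_2d(uv).astype(float)
    d=np.stack([(uv[:,0]-K[0,2])/K[0,0],(uv[:,1]-K[1,2])/K[1,1]],1);r=d.copy()
    for _ in range(20): r=d/(1+i['k1']*(r**2).sum(1,keepdims=True))
    return np.c_[r,np.ones(len(r))]
def plane(e,uv,z):
    i,R,c=e; w=rays(i,uv)@R.T; return c+w*((z-c[2])/w[:,2:])
def cloud(e,depth):
    i,R,c=e;h,w=depth.shape;v,u=np.mgrid[:h,:w]
    P=rays(i,np.c_[u.ravel(),v.ravel()])*depth.reshape(-1,1)
    return (P@R.T+c).reshape(h,w,3)
def proj(e,X):
    i,R,c=e;p=(np.atleast_2d(X)-c)@R;r=p[:,:2]/p[:,2:];r=r*(1+i['k1']*(r**2).sum(1,keepdims=True))
    K=np.array(i['camera_matrix']);return r*[K[0,0],K[1,1]]+[K[0,2],K[1,2]]
E
cat > a.py <<'E'
from h import *
print(telemetry.get_obs())
for n in('top','scene'):
    p,d=cams.camera(n);e=ext(n);np.savez('pics/%s0.npz'%n,p=p,d=d)
    im=cv2.resize(p[:,:,::-1],(800,600));cv2.imwrite('pics/%s0.png'%n,im)
    print(n,e[2],e[0]['camera_matrix'],e[0]['k1'])
    for t in('head','plug_1','cap','other_cap','air_coupling','wax_tin','screw_box'):
        for f in finder.find_in(t,n): 
            print(n,t,round(f['confidence'],2),np.round(f['point'],3),np.round(proj(e,f['point'])[0]))
E
python3 a.py
```

```text
pics
{'time_s': 0.0, 'qpos': array([-1.24358872e+00,  3.00470788e-01,  1.52158360e+00,  2.78034766e-05,
        1.32066025e+00, -6.65783616e-02]), 'joint_vel': array([ 0.00087322, -0.00049512, -0.00063303, -0.00215857, -0.00045629,
        0.00139388]), 'tau': array([ 2.64262766e-03, -5.31805658e+01, -3.52736878e+01,  7.09651038e-02,
        2.43651151e-02, -9.50523577e-05]), 'ee_pos': array([ 0.21102833, -0.50787168,  0.4040853 ]), 'eef_rot': array([-3.14047495e+00, -1.01515350e-04,  3.93779013e-01]), 'force': array([-0.17612033, -0.81076405, -1.01931587]), 'moment': array([-0.01874079,  0.04436693,  0.04004214]), 'grip_force': 0.0, 'grip_width': 0.09360297512339566}
top [0.42461828 0.0109904  1.18193947] [[386.96419081   0.         281.39249449]
 [  0.         386.96419081 209.27339741]
 [  0.           0.           1.        ]] -0.04460000027477257
top head 0.66 [0.54  0.174 0.047] [226. 193.]
top head 0.46 [0.553 0.271 0.094] [190. 187.]
top plug_1 0.51 [ 0.475 -0.282  0.033] [380. 214.]
top plug_1 0.5 [0.546 0.112 0.065] [247. 190.]
top plug_1 0.37 [0.55  0.223 0.066] [208. 189.
[... 518 characters left out ...]
        290.89355495]
 [  0.         523.6991337  206.49088506]
 [  0.           0.           1.        ]] -0.14951870503615797
scene head 0.92 [0.558 0.152 0.05 ] [311. 168.]
scene cap 0.73 [0.427 0.301 0.028] [275. 133.]
scene cap 0.68 [0.556 0.26  0.091] [316. 132.]
scene cap 0.49 [0.569 0.386 0.029] [323. 119.]
scene other_cap 0.73 [0.547 0.061 0.089] [304. 182.]
scene other_cap 0.57 [ 0.452 -0.009  0.033] [266. 211.]
scene air_coupling 0.61 [ 0.61  -0.298  0.04 ] [311. 311.]
scene air_coupling 0.38 [0.558 0.261 0.093] [316. 131.]
scene wax_tin 0.84 [ 0.404 -0.424  0.032] [216. 350.]
scene screw_box 0.95 [0.433 0.401 0.054] [282. 106.]
scene screw_box 0.51 [0.553 0.155 0.048] [310. 168.]
```

View pics/top0.png

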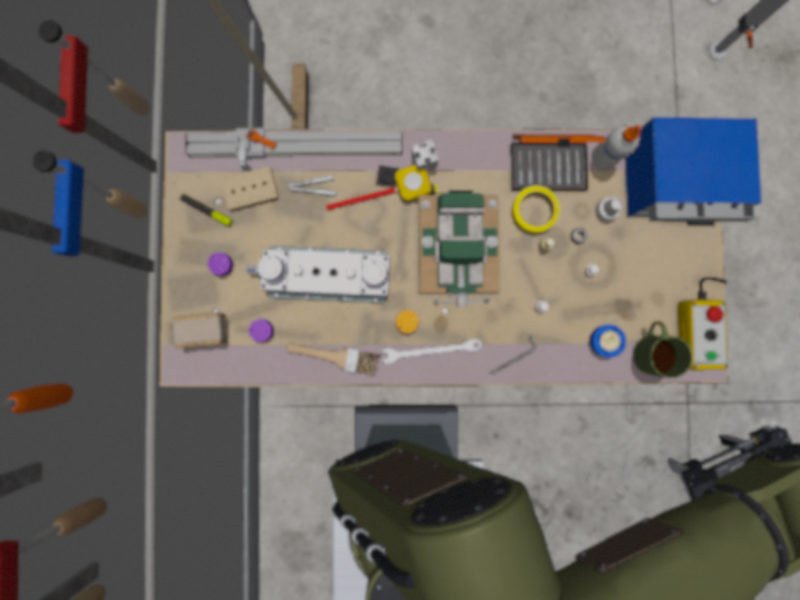

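View pics/scene0.png

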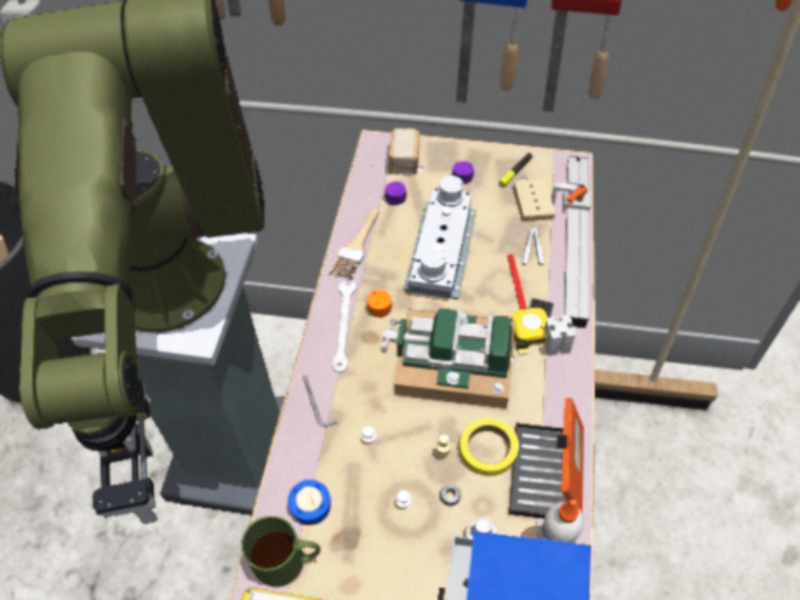

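The top view (800 px) shows the head at (325,272), with its shaft stub at the left, (252,270). The cap at the shaft end is (271,265) and the other cap is (373,268). Sockets are dark, so open, at (316,271) and (333,271). Knobs sit at (295,270) and (351,270). The spare plugs are the whitish ones at (541,306) and (592,270). The brass coupling is at (547,244). The purple caps at (220,264) and (261,330) and the orange one at (406,321) are look-alikes.

```bash
cat > b.py <<'E'
from h import *
i=cams.camera_info('wrist');print(np.round(i['tool_from_camera'],3),i['camera_matrix'][0],i['k1'])
z=np.load('pics/top0.npz');p,d=z['p'],z['d'];e=ext('top');C=cloud(e,d)
print('spares',plane(e,[[379,214],[414.5,189]],.033).round(3))
print('caps',plane(e,[[190,186],[261,188]],.094).round(3))
print('sock',plane(e,[[221,190],[233,190]],.05).round(3))
a=cv2.resize(p[160:230,165:285],None,fx=6.6,fy=6.6,interpolation=3)[:300]
b=cv2.resize(p[150:235,345:445],None,fx=3.5,fy=3.5,interpolation=3)
o=np.zeros((600,800,3),np.uint8);a=cv2.resize(p[165:210,165:285],None,fx=6.6,fy=6.6,interpolation=3)
o[:a.shape[0],:a.shape[1]]=a;o[298:298+b.shape[0],:b.shape[1]]=b;cv2.imwrite('pics/crop.png',o[:,:,::-1])
E
python3 b.py
```

```text
[[-0.    -0.973 -0.232  0.067]
 [ 1.    -0.001  0.001 -0.001]
 [-0.001 -0.232  0.973  0.019]
 [ 0.     0.     0.     1.   ]] [297.13710812   0.         275.4825482 ] -0.016776893098072163
spares [[ 0.476 -0.28   0.033]
 [ 0.551 -0.388  0.033]]
caps [[0.556 0.27  0.094]
 [0.549 0.068 0.094]]
sock [[0.549 0.189 0.05 ]
 [0.548 0.153 0.05 ]]
```

View pics/crop.png

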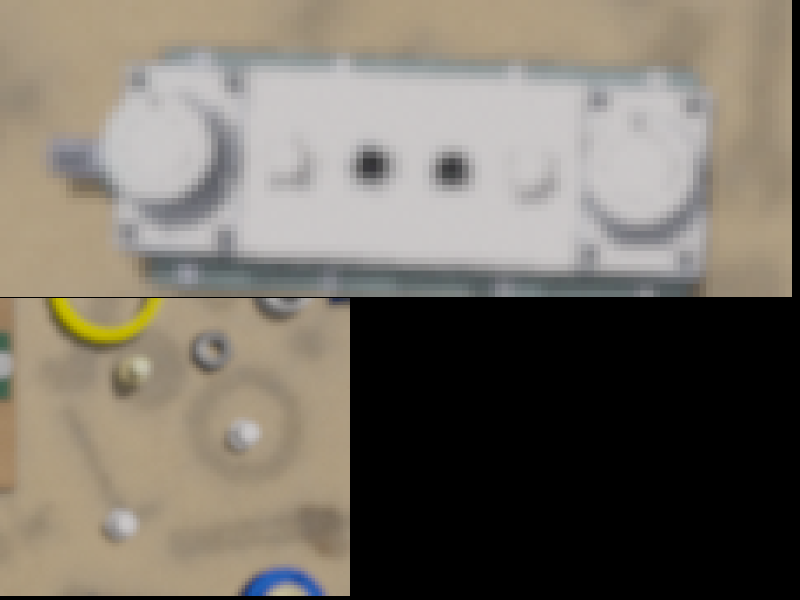

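Request:
jog_arm(rows=[{"gripper":0.06,"slide":[0.331,-0.108,0.0],"spin":-1.142},{"gripper":0.06,"slide":[0.331,-0.108,0.0],"spin":-1.142},{"gripper":0.06,"slide":[0.331,-0.108,0.0],"spin":-1.142},{"gripper":0.06,"slide":[0.331,-0.108,0.0],"spin":-1.142},{"gripper":0.06,"slide":[0.331,-0.108,0.0],"spin":-1.142},{"gripper":0.06,"slide":[0.331,-0.108,0.05],"spin":-1.142},{"gripper":0.06,"slide":[0.331,-0.108,0.1],"spin":-1.142},{"gripper":0.06,"slide":[0.331,-0.108,0.1],"spin":-1.142}], squeeze=20)

```text
time_s: 1.6
ee_pos: [0.4763, -0.2796, 0.3034]
eef_rot: [3.141, 0.0, 1.543]
force: [0.8, -0.5, -0.5]
grip_width: 0.0601
grip_force: 0.0
```

```bash
cat > c.py <<'E'
import sys
from h import *
tag=sys.argv[1];tg=sys.argv[2:]
o=telemetry.get_obs();e=ext('wrist',o);p,d=cams.camera('wrist');np.savez('pics/%s.npz'%tag,p=p,d=d,pos=o['ee_pos'],rot=o['eef_rot'])
cv2.imwrite('pics/%s.png'%tag,p[:,:,::-1]);C=cloud(e,d)
print(np.round(o['ee_pos'],4),np.round(o['eef_rot'],4),o['force'].round(1))
for t in tg:
    for m in finder.masks_of(t,'wrist'):
        g=m['region']&(d>0)
        if g.sum()<30: continue
        P=C[g];zt=np.percentile(P[:,2],90);top=np.abs(P[:,2]-zt)<.003;Q=P[top]
        (cx,cy),r=cv2.minEnclosingCircle(Q[:,:2].astype(np.float32))
        v,u=np.nonzero(g)
        print(t,round(m['confidence'],2),'px',u.mean().round(),v.mean().round(),'ztop',zt.round(4),'med',np.median(Q[:,:2],0).round(4),'circ',np.round([cx,cy,r],4))
E
python3 c.py w1 plug_1
```

```text
[ 0.4763 -0.2796  0.3034] [3.1410e+00 4.0000e-04 1.5429e+00] [ 0.8 -0.5 -0.5]
plug_1 0.97 px 276.0 219.0 ztop 0.0345 med [ 0.4766 -0.2845] circ [ 0.4769 -0.2849  0.0095]
```

View pics/w1.png

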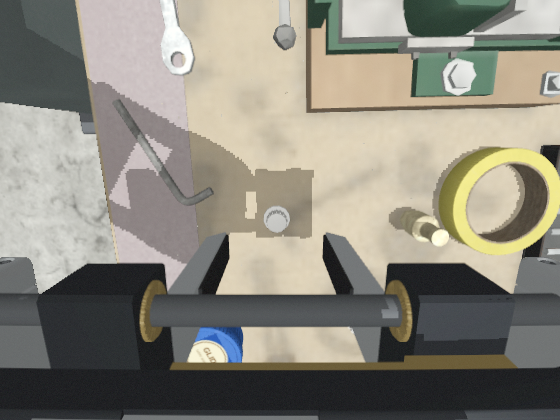

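Request:
jog_arm(rows=[{"gripper":0.05,"slide":[-0.005,0.0005,0.045],"spin":0},{"gripper":0.05,"slide":[-0.005,0.0005,0.045],"spin":0},{"gripper":0.05,"slide":[-0.005,0.0005,0.045],"spin":0}])

```text
time_s: 2.0
ee_pos: [0.4754, -0.2869, 0.2611]
eef_rot: [3.142, 0.0, 1.534]
force: [0.3, -0.0, 0.0]
grip_width: 0.0507
grip_force: 0.0
```

```bash
python3 c.py w2 plug_1
```

```text
[ 0.4754 -0.2869  0.2611] [3.1416e+00 1.0000e-04 1.5338e+00] [ 0.3 -0.   0. ]
plug_1 0.63 px 278.0 224.0 ztop 0.0345 med [ 0.4768 -0.284 ] circ [ 0.4767 -0.2843  0.0094]
```

Request:
jog_arm(rows=[{"gripper":0.05,"slide":[0.0025,0.0013,0.0],"spin":0},{"gripper":0.05,"slide":[0.0025,0.0013,0.0415],"spin":0},{"gripper":0.05,"slide":[0.0025,0.0013,0.0415],"spin":0},{"gripper":0.05,"slide":[0.0025,0.0013,0.0415],"spin":0},{"gripper":0.01,"slide":[0.0025,0.0013,0.0415],"spin":0},{"gripper":0.01,"slide":[0.0025,0.0013,0.0415],"spin":0},{"gripper":0.01,"slide":[0.0025,0.0013,0.0415],"spin":0},{"gripper":0.01,"slide":[0.0025,0.0013,0.0415],"spin":0}], squeeze=25)

```text
time_s: 2.9
ee_pos: [0.477, -0.2838, 0.2187]
eef_rot: [3.141, 0.0, 1.536]
force: [-0.2, -0.9, 0.1]
grip_width: 0.0214
grip_force: 0.0
```

Request:
jog_arm(rows=[{"gripper":0.01,"slide":[0,0,0],"spin":0},{"gripper":0.01,"slide":[0,0,0],"spin":0},{"gripper":0.01,"slide":[0,0,0],"spin":0},{"gripper":0.01,"slide":[0,0,-0.05],"spin":0},{"gripper":0.01,"slide":[0,0,-0.1],"spin":0},{"gripper":0.01,"slide":[0,0,-0.12],"spin":0}])

```text
time_s: 3.5
ee_pos: [0.4772, -0.2838, 0.3427]
eef_rot: [3.137, 0.003, 1.536]
force: [0.4, -0.2, -1.4]
grip_width: 0.0173
grip_force: 25.0
```

Run:
```python
from h import *
z=np.load('pics/top0.npz');C=cloud(ext('top'),z['d'])
R=C[130:210,285:355];m=R[...,2]>.02
print(np.percentile(R[m][:,2],[50,95,99.9]),R[m].min(0),R[m].max(0))
```

```text
[0.06108084 0.11410821 1.18193947] [ 0.42461828 -0.19213264  0.02001954] [0.73282402 0.0109904  1.18193947]
```

Request:
jog_arm(rows=[{"gripper":0.01,"slide":[0.04,0.0,-0.05],"spin":0},{"gripper":0.01,"slide":[0.451,0.0564,-0.05],"spin":0},{"gripper":0.01,"slide":[0.451,0.0564,-0.05],"spin":0},{"gripper":0.01,"slide":[0.451,0.0564,-0.05],"spin":0},{"gripper":0.01,"slide":[0.451,0.0564,-0.05],"spin":0},{"gripper":0.01,"slide":[0.451,0.0564,-0.05],"spin":0},{"gripper":0.01,"slide":[0.451,0.0564,-0.05],"spin":0},{"gripper":0.01,"slide":[0.451,0.0564,-0.05],"spin":0}])

```text
time_s: 4.3
ee_pos: [0.5366, 0.0945, 0.3863]
eef_rot: [-3.142, 0.0, 1.536]
force: [1.8, -0.8, -0.5]
grip_width: 0.017
grip_force: 25.0
```

Request:
jog_arm(rows=[{"gripper":0.01,"slide":[0.11,0.014,0],"spin":0},{"gripper":0.01,"slide":[0.11,0.014,0],"spin":0},{"gripper":0.01,"slide":[0.11,0.014,0],"spin":0},{"gripper":0.01,"slide":[0.11,0.014,0],"spin":0}])

```text
time_s: 4.7
ee_pos: [0.5545, 0.2032, 0.3857]
eef_rot: [-3.141, 0.0, 1.538]
force: [-0.6, 0.1, 0.3]
grip_width: 0.017
grip_force: 25.0
```

```bash
python3 c.py w3 plug_1 cap other_cap head
```

```text
[0.5545 0.2032 0.3857] [-3.1407e+00  4.0000e-04  1.5382e+00] [-0.6  0.1  0.3]
plug_1 0.93 px 272.0 182.0 ztop 0.0687 med [0.5514 0.2254] circ [0.5514 0.2253 0.0096]
plug_1 0.76 px 270.0 278.0 ztop 0.0686 med [0.5454 0.1179] circ [0.5457 0.1174 0.0095]
plug_1 0.71 px 275.0 248.0 ztop 0.2016 med [0.5539 0.2032] circ [0.5544 0.2027 0.0099]
plug_1 0.16 px 273.0 179.0 ztop 0.0521 med [0.5522 0.2174] circ [0.5571 0.1743 0.1362]
cap 0.75 px 285.0 18.0 ztop 0.032 med [0.5698 0.3925] circ [0.5703 0.3984 0.0241]
cap 0.72 px 273.0 132.0 ztop 0.0961 med [0.5538 0.2754] circ [0.5538 0.275  0.0239]
cap 0.58 px 160.0 105.0 ztop 0.0319 med [0.4301 0.3102] circ [0.4295 0.3103 0.024 ]
other_cap 0.85 px 270.0 340.0 ztop 0.0961 med [0.5431 0.0646] circ [0.544  0.0667 0.0233]
head 0.56 px 273.0 180.0 ztop 0.0521 med [0.5524 0.2169] circ [0.5571 0.1743 0.1362]
```

View pics/w3.png

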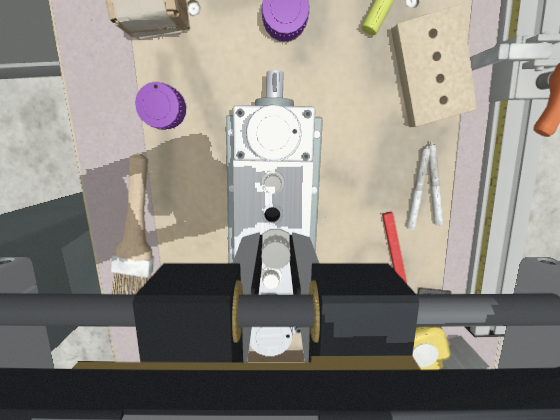

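Request:
jog_arm(rows=[{"gripper":0.01,"slide":[-0.0138,-0.0044,0],"spin":0.02},{"gripper":0.01,"slide":[-0.0138,-0.0044,0.045],"spin":0.02},{"gripper":0.01,"slide":[-0.0138,-0.0044,0.09],"spin":0.02},{"gripper":0.01,"slide":[-0.0138,-0.0044,0.09],"spin":0.02},{"gripper":0.01,"slide":[-0.0138,-0.0044,0.09],"spin":0.02}])

```text
time_s: 5.45
ee_pos: [0.5499, 0.1874, 0.2975]
eef_rot: [3.142, 0.0, 1.515]
force: [1.4, 0.1, 1.6]
grip_width: 0.017
grip_force: 25.0
```

```bash
python3 c.py w4 plug_1 cap
python3 - <<'E'
from h import *
# socket ellipse fit in w3: dark pixels near (272,214)
z=np.load('pics/w3.npz');o=dict(ee_pos=z['pos'],eef_rot=z['rot']);e=ext('wrist',o)
g=z['p'].mean(2);m=(g<90).astype(np.uint8);n,l,s,c=cv2.connectedComponentsWithStats(m)
k=l[214,272];print(s[k],c[k]);print(plane(e,[c[k]],.052))
E
```

```text
[0.5499 0.1874 0.2975] [3.1416e+00 1.0000e-04 1.5145e+00] [1.4 0.1 1.6]
plug_1 0.85 px 275.0 178.0 ztop 0.0686 med [0.5513 0.2255] circ [0.5513 0.2253 0.0096]
plug_1 0.76 px 276.0 248.0 ztop 0.1134 med [0.5497 0.1876] circ [0.5496 0.187  0.0091]
cap 0.78 px 274.0 102.0 ztop 0.0961 med [0.5539 0.2757] circ [0.5539 0.2752 0.024 ]
cap 0.61 px 119.0 77.0 ztop 0.0319 med [0.43 0.31] circ [0.4294 0.3101 0.0245]
[264 207  16  15 175] [271.86857143 214.31428571]
[[0.54954559 0.18950609 0.052     ]]
```

Request:
jog_arm(rows=[{"gripper":0.01,"slide":[0.002,0.0,0],"spin":0},{"gripper":0.01,"slide":[0.002,0.0,0.016],"spin":0},{"gripper":0.01,"slide":[0.002,0.0,0.024],"spin":0},{"gripper":0.01,"slide":[0.002,0,0.03],"spin":0},{"gripper":0.01,"slide":[0.002,0,0.036],"spin":0},{"gripper":0.01,"slide":[0.002,0,0.036],"spin":0}])

```text
time_s: 6.2
ee_pos: [0.5498, 0.1902, 0.2597]
eef_rot: [-3.141, 0.0, 1.516]
force: [-0.5, -0.3, -0.4]
grip_width: 0.0173
grip_force: 25.0
```

Request:
jog_arm(rows=[{"gripper":0.01,"slide":[-0.0005,0.0,0.003],"spin":0},{"gripper":0.01,"slide":[-0.0005,0.0,0.006],"spin":0},{"gripper":0.01,"slide":[-0.0005,0.0,0.008],"spin":0},{"gripper":0.01,"slide":[-0.0005,0,0.009],"spin":0},{"gripper":0.01,"slide":[-0.0005,0,0.009],"spin":0}])

```text
time_s: 6.7
ee_pos: [0.5499, 0.1898, 0.2519]
eef_rot: [3.141, -0.0, 1.516]
force: [-3.6, -0.5, 6.8]
grip_width: 0.0175
grip_force: 25.0
```

Request:
jog_arm(rows=[{"gripper":0.01,"slide":[0,0,0.0015],"spin":0},{"gripper":0.01,"slide":[0,0,0.002],"spin":0},{"gripper":0.01,"slide":[0,0,0.002],"spin":0}])

```text
time_s: 7.0
ee_pos: [0.5499, 0.1898, 0.2514]
eef_rot: [3.14, -0.0, 1.516]
force: [-9.5, -2.1, 21.7]
grip_width: 0.0175
grip_force: 25.0
```

Request:
jog_arm(rows=[{"gripper":0.01,"slide":[0,0,-0.002],"spin":0},{"gripper":0.04,"slide":[0,0,-0.002],"spin":0},{"gripper":0.04,"slide":[0,0,-0.002],"spin":0},{"gripper":0.04,"slide":[0,0,-0.002],"spin":0},{"gripper":0.04,"slide":[0,0,-0.03],"spin":0},{"gripper":0.04,"slide":[0,0,-0.08],"spin":0},{"gripper":0.04,"slide":[0,0,-0.13],"spin":0},{"gripper":0.04,"slide":[0,0,-0.135],"spin":0}])

```text
time_s: 7.8
ee_pos: [0.55, 0.1898, 0.3906]
eef_rot: [3.133, -0.003, 1.516]
force: [0.5, -0.6, 0.9]
grip_width: 0.04
grip_force: 0.0
```

```bash
python3 c.py w5 plug_1
python3 - <<'E'
from h import *
z=np.load('pics/w5.npz');o=dict(ee_pos=z['pos'],eef_rot=z['rot']);e=ext('wrist',o)
c=proj(e,[.5476,.1534,.052])[0];print(c);u,v=c.round().astype(int)
g=z['p'].mean(2);m=(g<90).astype(np.uint8);m[:, :u-16]=0;m[:,u+16:]=0;m[:v-16]=0;m[v+16:]=0
v,u=np.nonzero(m);print(len(u),u.mean(),v.mean(),plane(e,[[u.mean(),v.mean()]],.052))
E
```

```text
[0.55   0.1898 0.3906] [ 3.1327e+00 -3.0000e-03  1.5159e+00] [ 0.5 -0.6  0.9]
plug_1 0.92 px 273.0 170.0 ztop 0.0685 med [0.5515 0.2253] circ [0.5512 0.2252 0.0095]
plug_1 0.7 px 273.0 265.0 ztop 0.0685 med [0.5459 0.1183] circ [0.546  0.1176 0.0095]
plug_1 0.55 px 273.0 203.0 ztop 0.0686 med [0.55   0.1898] circ [0.5501 0.1896 0.0091]
[272.65192168 233.7077119 ]
153 272.7647058823529 233.18300653594773 [[0.54776261 0.15401159 0.052     ]]
```

Run:
```python
from h import *
z=np.load('pics/top0.npz');C=cloud(ext('top'),z['d']);C=C[z['d']>0]
for x in np.arange(.40,.72,.03): print(round(x,2),[int(1000*max([0,*C[(abs(C[:,0]-x)<.015)&(abs(C[:,1]-y)<.015)][:,2]])) for y in np.arange(-.54,-.2,.03)])
```

```text
0.4 [96, 96, 96, 38, 38, 38, 3, 5, 6, 10, 5, 5]
0.43 [3, 89, 5, 39, 39, 38, 4, 4, 5, 4, 4, 3]
0.46 [4, 4, 4, 4, 6, 3, 5, 5, 33, 35, 3, 4]
0.49 [4, 4, 6, 5, 4, 4, 4, 6, 34, 33, 4, 5]
0.52 [5, 5, 4, 4, 5, 5, 4, 4, 4, 5, 4, 4]
0.55 [3, 4, 4, 6, 4, 36, 5, 4, 5, 5, 3, 4]
0.58 [4, 5, 5, 3, 5, 4, 5, 4, 5, 4, 4, 4]
0.61 [5, 5, 6, 4, 4, 22, 21, 3, 60, 38, 5, 4]
0.64 [139, 138, 138, 5, 4, 22, 22, 7, 28, 30, 28, 5]
0.67 [148, 147, 150, 63, 64, 5, 3, 27, 28, 5, 31, 4]
0.7 [149, 149, 149, 66, 65, 4, 4, 28, 29, 4, 30, 5]
```

Request:
jog_arm(rows=[{"gripper":0.05,"slide":[-0.577,0.033,0],"spin":0},{"gripper":0.05,"slide":[-0.577,0.033,0],"spin":0},{"gripper":0.05,"slide":[-0.577,0.033,0],"spin":0},{"gripper":0.05,"slide":[-0.577,0.033,0],"spin":0},{"gripper":0.05,"slide":[-0.577,0.033,0],"spin":0},{"gripper":0.05,"slide":[-0.577,0.033,0],"spin":0},{"gripper":0.05,"slide":[-0.577,0.033,0],"spin":0},{"gripper":0.05,"slide":[-0.577,0.033,0],"spin":0}])

```text
time_s: 8.7
ee_pos: [0.5502, -0.2123, 0.3819]
eef_rot: [-3.139, -0.001, 1.516]
force: [0.9, 0.2, -0.5]
grip_width: 0.0499
grip_force: 0.0
```

Request:
jog_arm(rows=[{"gripper":0.05,"slide":[-0.176,0.0105,0],"spin":0},{"gripper":0.05,"slide":[-0.176,0.0105,0],"spin":0},{"gripper":0.05,"slide":[-0.176,0.0105,0.0],"spin":0},{"gripper":0.05,"slide":[-0.176,0.0105,0.04],"spin":0},{"gripper":0.05,"slide":[-0.176,0.0105,0.09],"spin":0},{"gripper":0.05,"slide":[-0.176,0.0105,0.115],"spin":0},{"gripper":0.05,"slide":[-0.176,0.0105,0.115],"spin":0}])

```text
time_s: 9.4
ee_pos: [0.5505, -0.3862, 0.2625]
eef_rot: [-3.133, -0.006, 1.515]
force: [-0.3, -0.8, -0.2]
grip_width: 0.0501
grip_force: 0.0
```

```bash
python3 c.py w6 plug_1
```

```text
[ 0.5505 -0.3862  0.2625] [-3.1331 -0.0059  1.5153] [-0.3 -0.8 -0.2]
plug_1 0.91 px 284.0 236.0 ztop 0.0346 med [ 0.5544 -0.392 ] circ [ 0.5545 -0.3924  0.0095]
```

Request:
jog_arm(rows=[{"gripper":0.05,"slide":[-0.0058,0.0043,0.0],"spin":0},{"gripper":0.05,"slide":[-0.0058,0.0043,0],"spin":0}])

```text
time_s: 9.7
ee_pos: [0.5559, -0.3932, 0.2711]
eef_rot: [3.139, 0.002, 1.516]
force: [0.5, -0.1, 0.4]
grip_width: 0.0498
grip_force: 0.0
```

```bash
python3 c.py w7 plug_1
```

```text
[ 0.5559 -0.3932  0.2711] [3.1391e+00 1.8000e-03 1.5158e+00] [ 0.5 -0.1  0.4]
plug_1 0.72 px 273.0 222.0 ztop 0.0345 med [ 0.5545 -0.392 ] circ [ 0.5544 -0.3925  0.0096]
```

Request:
jog_arm(rows=[{"gripper":0.05,"slide":[0.0007,-0.0012,0.025],"spin":0},{"gripper":0.05,"slide":[0.0007,-0.0012,0.045],"spin":0},{"gripper":0.05,"slide":[0.0007,-0.0012,0.05],"spin":0},{"gripper":0.05,"slide":[0.0007,-0.0012,0.05],"spin":0},{"gripper":0.03,"slide":[0.0007,-0.0012,0.05],"spin":0}])

```text
time_s: 10.3
ee_pos: [0.5545, -0.392, 0.2206]
eef_rot: [3.14, 0.001, 1.516]
force: [0.4, -0.4, 0.5]
grip_width: 0.0454
grip_force: 0.0
```

Request:
jog_arm(rows=[{"gripper":0.01,"slide":[0,0,0.0015],"spin":0},{"gripper":0.01,"slide":[0,0,0.0015],"spin":0},{"gripper":0.01,"slide":[0,0,0.0015],"spin":0},{"gripper":0.01,"slide":[0,0,0.0015],"spin":0},{"gripper":0.01,"slide":[0,0,0.0015],"spin":0},{"gripper":0.01,"slide":[0,0,0.0015],"spin":0}])

```text
time_s: 10.9
ee_pos: [0.5543, -0.3919, 0.218]
eef_rot: [3.141, 0.0, 1.516]
force: [-0.3, -0.6, 1.8]
grip_width: 0.0171
grip_force: 25.1
```

Request:
jog_arm(rows=[{"gripper":0.01,"slide":[0,0,-0.05],"spin":0},{"gripper":0.01,"slide":[0,0,-0.1],"spin":0},{"gripper":0.01,"slide":[0.02,0,-0.145],"spin":0},{"gripper":0.01,"slide":[0.5448,-0.0364,-0.172],"spin":0},{"gripper":0.01,"slide":[0.5448,-0.0364,-0.172],"spin":0},{"gripper":0.01,"slide":[0.5448,-0.0364,-0.172],"spin":0},{"gripper":0.01,"slide":[0.5448,-0.0364,-0.172],"spin":0},{"gripper":0.01,"slide":[0.5448,-0.0364,-0.172],"spin":0}])

```text
time_s: 11.7
ee_pos: [0.5513, -0.1203, 0.3758]
eef_rot: [3.141, -0.0, 1.516]
force: [1.4, 0.4, -0.5]
grip_width: 0.017
grip_force: 25.1
```

Request:
jog_arm(rows=[{"gripper":0.01,"slide":[0.262,-0.0185,0],"spin":0},{"gripper":0.01,"slide":[0.262,-0.0185,0],"spin":0},{"gripper":0.01,"slide":[0.262,-0.0185,0],"spin":0},{"gripper":0.01,"slide":[0.262,-0.0185,0],"spin":0},{"gripper":0.01,"slide":[0.262,-0.0185,0],"spin":0},{"gripper":0.01,"slide":[0.262,-0.0185,0],"spin":0},{"gripper":0.01,"slide":[0.262,-0.0185,0.05],"spin":0},{"gripper":0.01,"slide":[0.262,-0.0185,0.05],"spin":0}])

```text
time_s: 12.5
ee_pos: [0.5468, 0.1403, 0.3206]
eef_rot: [-3.133, 0.002, 1.516]
force: [0.5, -0.2, -0.4]
grip_width: 0.0174
grip_force: 25.1
```

```bash
python3 c.py w8 plug_1
```

```text
[0.5468 0.1403 0.3206] [-3.1331e+00  2.2000e-03  1.5165e+00] [ 0.5 -0.2 -0.4]
plug_1 0.85 px 275.0 248.0 ztop 0.137 med [0.5447 0.1401] circ [0.5447 0.1393 0.0096]
plug_1 0.66 px 279.0 160.0 ztop 0.0684 med [0.5499 0.1893] circ [0.5497 0.1891 0.0096]
plug_1 0.56 px 279.0 115.0 ztop 0.0685 med [0.5513 0.2251] circ [0.5514 0.225  0.0094]
```

Request:
jog_arm(rows=[{"gripper":0.01,"slide":[0.0133,0.0003,0.0],"spin":0},{"gripper":0.01,"slide":[0.0133,0.0003,0.023],"spin":0},{"gripper":0.01,"slide":[0.0133,0.0003,0.023],"spin":0},{"gripper":0.01,"slide":[0.0133,0.0003,0.023],"spin":0}])

```text
time_s: 13.0
ee_pos: [0.5491, 0.1538, 0.3039]
eef_rot: [3.141, -0.0, 1.516]
force: [0.1, -0.5, 0.8]
grip_width: 0.017
grip_force: 25.1
```

```bash
python3 c.py w9 plug_1
```

```text
[0.5491 0.1538 0.3039] [ 3.1406e+00 -3.0000e-04  1.5156e+00] [ 0.1 -0.5  0.8]
plug_1 0.81 px 274.0 180.0 ztop 0.0685 med [0.5498 0.1893] circ [0.5499 0.1891 0.0095]
plug_1 0.68 px 274.0 274.0 ztop 0.0687 med [0.5454 0.1166] circ [0.5457 0.1184 0.009 ]
```

Request:
jog_arm(rows=[{"gripper":0.01,"slide":[0,-0.0014,0],"spin":0},{"gripper":0.01,"slide":[0,-0.0014,0.016],"spin":0},{"gripper":0.01,"slide":[0,-0.0014,0.026],"spin":0},{"gripper":0.01,"slide":[0,-0.0014,0.032],"spin":0},{"gripper":0.01,"slide":[0,-0.0014,0.038],"spin":0},{"gripper":0.01,"slide":[0,-0.0014,0.043],"spin":0},{"gripper":0.01,"slide":[0,-0.0014,0.043],"spin":0}])

```text
time_s: 13.8
ee_pos: [0.5473, 0.1537, 0.259]
eef_rot: [-3.141, 0.0, 1.516]
force: [-0.3, -0.5, -0.2]
grip_width: 0.0173
grip_force: 25.1
```

Request:
jog_arm(rows=[{"gripper":0.01,"slide":[0,0.0003,0.003],"spin":0},{"gripper":0.01,"slide":[0,0.0003,0.006],"spin":0},{"gripper":0.01,"slide":[0,0.0003,0.008],"spin":0},{"gripper":0.01,"slide":[0,0.0003,0.0095],"spin":0},{"gripper":0.01,"slide":[0,0.0003,0.0095],"spin":0}])

```text
time_s: 14.3
ee_pos: [0.5478, 0.1538, 0.2513]
eef_rot: [3.141, -0.0, 1.516]
force: [-5.3, -0.7, 12.9]
grip_width: 0.0174
grip_force: 25.2
```

Request:
jog_arm(rows=[{"gripper":0.01,"slide":[0,0,0.001],"spin":0},{"gripper":0.01,"slide":[0,0,0.001],"spin":0},{"gripper":0.04,"slide":[0,0,-0.001],"spin":0},{"gripper":0.04,"slide":[0,0,-0.001],"spin":0},{"gripper":0.04,"slide":[0,0,-0.001],"spin":0},{"gripper":0.04,"slide":[0,0,-0.03],"spin":0},{"gripper":0.06,"slide":[0,0,-0.08],"spin":0},{"gripper":0.06,"slide":[0,0,-0.11],"spin":0}])

```text
time_s: 15.1
ee_pos: [0.5477, 0.1537, 0.3629]
eef_rot: [3.139, -0.001, 1.516]
force: [0.2, -0.2, -0.4]
grip_width: 0.0524
grip_force: 0.0
```

Request:
jog_arm(rows=[{"gripper":0.065,"slide":[0.12,0,0],"spin":0},{"gripper":0.065,"slide":[0.12,0,0],"spin":0},{"gripper":0.065,"slide":[0.12,0,0.0],"spin":0},{"gripper":0.065,"slide":[0.12,0,0.0],"spin":0},{"gripper":0.065,"slide":[0.12,0,0.0],"spin":0}])

```text
time_s: 15.6
ee_pos: [0.5542, 0.2734, 0.3595]
eef_rot: [-3.141, 0.001, 1.516]
force: [0.7, -0.3, 0.3]
grip_width: 0.0653
grip_force: 0.0
```

```bash
python3 c.py w10 plug_1 cap
python3 - <<'E'
from h import *
print(telemetry.get_obs()['qpos'].round(3))
E
```

```text
[0.5542 0.2734 0.3595] [-3.1408e+00  6.0000e-04  1.5165e+00] [ 0.7 -0.3  0.3]
plug_1 0.8 px 276.0 254.0 ztop 0.0685 med [0.5514 0.226 ] circ [0.5519 0.2255 0.0098]
plug_1 0.72 px 276.0 345.0 ztop 0.0682 med [0.5457 0.1197] circ [0.5462 0.1188 0.0095]
plug_1 0.61 px 276.0 285.0 ztop 0.0684 med [0.5499 0.1918] circ [0.5496 0.1898 0.0094]
cap 0.91 px 275.0 214.0 ztop 0.0961 med [0.554  0.2761] circ [0.5539 0.2753 0.0238]
cap 0.88 px 159.0 174.0 ztop 0.032 med [0.4298 0.3103] circ [0.429  0.3098 0.0241]
cap 0.83 px 285.0 77.0 ztop 0.032 med [0.5702 0.3989] circ [0.5702 0.3991 0.0242]
[ 0.397  0.487  1.367 -0.     1.287  0.454]
```

View pics/w10.png

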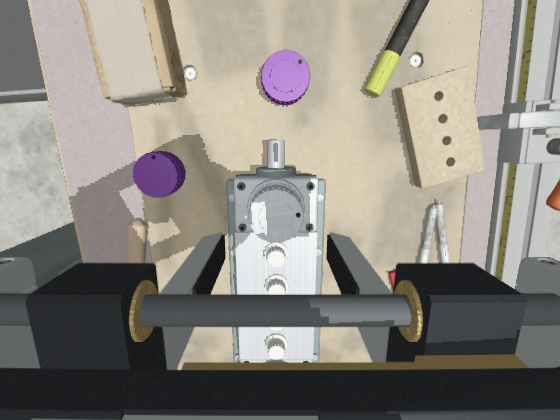

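Request:
jog_arm(rows=[{"gripper":0.065,"slide":[0.0018,-0.0001,0.0],"spin":0},{"gripper":0.065,"slide":[0.0018,-0.0001,0.045],"spin":0},{"gripper":0.065,"slide":[0.0018,-0.0001,0.089],"spin":0},{"gripper":0.065,"slide":[0.0018,-0.0001,0.089],"spin":0},{"gripper":0.065,"slide":[0.0018,-0.0001,0.089],"spin":0}])

```text
time_s: 16.25
ee_pos: [0.5547, 0.2752, 0.2721]
eef_rot: [-3.142, 0.0, 1.515]
force: [0.4, 0.5, 0.2]
grip_width: 0.0647
grip_force: 0.0
```

Request:
jog_arm(rows=[{"gripper":0.04,"slide":[0,-0.0006,0.003],"spin":0},{"gripper":0.04,"slide":[0,-0.0006,0.003],"spin":0},{"gripper":0.04,"slide":[0,-0.0006,0.003],"spin":0},{"gripper":0.04,"slide":[0,-0.0006,0.003],"spin":0},{"gripper":0.04,"slide":[0,-0.0006,0.003],"spin":0},{"gripper":0.04,"slide":[0,-0.0006,0.003],"spin":0}], squeeze=30)

```text
time_s: 16.85
ee_pos: [0.5539, 0.2755, 0.2693]
eef_rot: [3.14, -0.001, 1.516]
force: [-0.7, -0.0, 6.7]
grip_width: 0.0472
grip_force: 30.0
```

Run:
```python
from h import *
o=telemetry.get_obs();print(o['moment'],o['force'],o['eef_rot'],o['ee_pos'])
```

```text
[-0.04419375 -0.04759397  0.02860029] [-0.70047877 -0.02807849  6.70986099] [ 3.13967431e+00 -9.00749161e-04  1.51582197e+00] [0.55389825 0.27547747 0.26934435]
```

Request:
jog_arm(rows=[{"gripper":0.04,"slide":[0,0,0],"spin":-0.05},{"gripper":0.04,"slide":[0,0,0],"spin":-0.1},{"gripper":0.04,"slide":[0,0,0],"spin":-0.15},{"gripper":0.04,"slide":[0,0,0],"spin":-0.18},{"gripper":0.04,"slide":[0,0,0],"spin":-0.18}])

```text
time_s: 17.35
ee_pos: [0.5539, 0.2755, 0.2694]
eef_rot: [3.139, -0.001, 1.697]
force: [1.3, -0.1, 6.3]
grip_width: 0.0473
grip_force: 30.0
```

Run:
```python
from h import *
o=telemetry.get_obs();print(o['moment'],o['force'],o['eef_rot'],o['ee_pos'])
```

```text
[-0.02312813 -0.11980647  0.02722015] [ 1.28980138 -0.14027594  6.34346847] [ 3.13943208e+00 -6.50630586e-04  1.69696181e+00] [0.55391623 0.27549108 0.26935101]
```

Request:
jog_arm(rows=[{"gripper":0.04,"slide":[0,0,0],"spin":-0.14},{"gripper":0.04,"slide":[0,0,0],"spin":-0.28},{"gripper":0.04,"slide":[0,0,0],"spin":-0.42},{"gripper":0.04,"slide":[0,0,0],"spin":-0.56},{"gripper":0.04,"slide":[0,0,0],"spin":-0.7},{"gripper":0.04,"slide":[0,0,0],"spin":-0.84},{"gripper":0.04,"slide":[0,0,0],"spin":-0.98},{"gripper":0.04,"slide":[0,0,0],"spin":-1.13}])

```text
time_s: 18.15
ee_pos: [0.5539, 0.2755, 0.2694]
eef_rot: [3.14, 0.002, 2.831]
force: [-0.6, 0.0, 6.5]
grip_width: 0.047
grip_force: 30.0
```

```bash
python3 - <<'E'
from h import *
o=telemetry.get_obs();print(o['moment'],o['force'],o['eef_rot'],o['ee_pos'])
E
python3 c.py w11 cap plug_1
```

```text
[ 0.1348031  -0.14916709 -0.17608985] [-0.55140962  0.03419991  6.54387108] [3.13994456e+00 1.64215397e-03 2.83134017e+00] [0.55393047 0.27548137 0.26937061]
[0.5539 0.2755 0.2694] [3.1399e+00 1.6000e-03 2.8313e+00] [-0.6  0.   6.5]
cap 0.94 px 275.0 254.0 ztop 0.0958 med [0.5524 0.2764] circ [0.5543 0.2759 0.024 ]
cap 0.94 px 267.0 45.0 ztop 0.032 med [0.4288 0.31  ] circ [0.4288 0.3098 0.024 ]
cap 0.66 px 429.0 196.0 ztop 0.0321 med [0.569  0.3982] circ [0.5699 0.399  0.0245]
plug_1 0.72 px 158.0 258.0 ztop 0.063 med [0.5421 0.1929] circ [0.5435 0.1918 0.0067]
plug_1 0.69 px 64.0 284.0 ztop 0.0678 med [0.5395 0.1216] circ [0.5409 0.1205 0.0082]
plug_1 0.6 px 199.0 252.0 ztop 0.0684 med [0.5471 0.2229] circ [0.5494 0.2242 0.0085]
plug_1 0.6 px 102.0 266.0 ztop 0.0543 med [0.5365 0.1508] circ [0.5366 0.1503 0.0046]
```

Request:
jog_arm(rows=[{"gripper":0.04,"slide":[0,0,0],"spin":0},{"gripper":0.04,"slide":[0,0,-0.002],"spin":0},{"gripper":0.04,"slide":[0,0,-0.004],"spin":0},{"gripper":0.04,"slide":[0,0,-0.004],"spin":0}])

```text
time_s: 18.7
ee_pos: [0.5537, 0.2754, 0.2722]
eef_rot: [-3.142, -0.0, 2.826]
force: [-0.3, 0.2, -0.4]
grip_width: 0.0473
grip_force: 30.0
```

Request:
jog_arm(rows=[{"gripper":0.04,"slide":[0,0,-0.01],"spin":0},{"gripper":0.04,"slide":[0,0,-0.02],"spin":0},{"gripper":0.04,"slide":[0,0,-0.04],"spin":0},{"gripper":0.04,"slide":[0,0,-0.07],"spin":0},{"gripper":0.04,"slide":[0,0,-0.1],"spin":0},{"gripper":0.04,"slide":[0,0,-0.1],"spin":0},{"gripper":0.04,"slide":[0,0,-0.1],"spin":0}])

```text
time_s: 19.4
ee_pos: [0.5535, 0.2753, 0.3727]
eef_rot: [3.141, 0.001, 2.826]
force: [0.1, 0.6, -1.5]
grip_width: 0.0474
grip_force: 30.0
```

```bash
python3 c.py w12 cap plug_1 other_cap
python3 - <<'E'
from h import *
p,d=cams.camera('scene');cv2.imwrite('pics/s2.png',cv2.resize(p[80:240,200:400,::-1],None,fx=3.6,fy=3.6,interpolation=3))
E
```

```text
[0.5535 0.2753 0.3727] [3.1408e+00 9.0000e-04 2.8258e+00] [ 0.1  0.6 -1.5]
cap 0.74 px 269.0 76.0 ztop 0.032 med [0.4291 0.3098] circ [0.4292 0.3093 0.0241]
cap 0.63 px 275.0 254.0 ztop 0.199 med [0.5521 0.2762] circ [0.5538 0.2754 0.0241]
cap 0.59 px 384.0 178.0 ztop 0.0322 med [0.5694 0.3985] circ [0.5698 0.3986 0.024 ]
plug_1 0.85 px 229.0 218.0 ztop 0.0685 med [0.551  0.2258] circ [0.5513 0.2255 0.0095]
plug_1 0.82 px 131.0 244.0 ztop 0.0687 med [0.5458 0.1189] circ [0.5465 0.1183 0.0092]
plug_1 0.59 px 196.0 227.0 ztop 0.0685 med [0.5497 0.1897] circ [0.5498 0.1892 0.0094]
plug_1 0.55 px 163.0 236.0 ztop 0.0685 med [0.5476 0.1536] circ [0.548  0.1535 0.0096]
other_cap 0.89 px 23.0 184.0 ztop 0.0319 med [0.4488 0.0065] circ [0.4467 0.0025 0.0243]
other_cap 0.64 px 72.0 263.0 ztop 0.096 med [0.5414 0.0688] circ [0.5424 0.0679 0.0243]
```

View pics/w12.png

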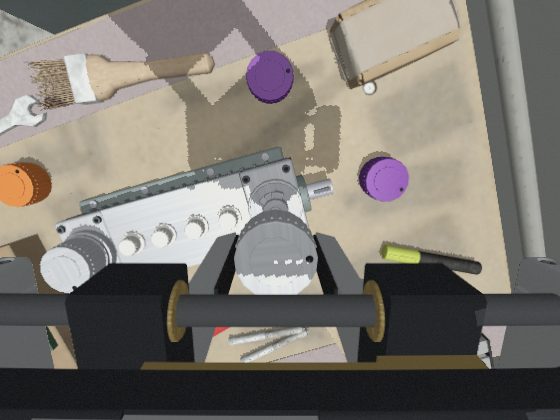

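View pics/s2.png

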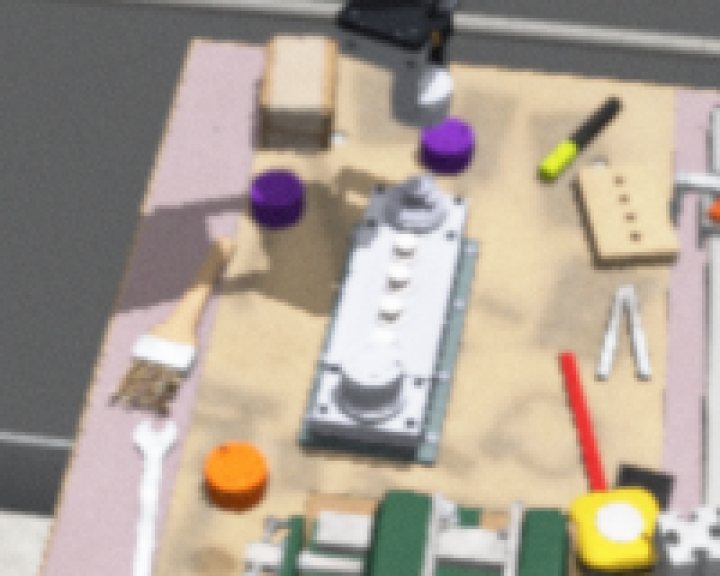

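The wrist view shows four plugs in the row at (131..229, 218..244), all with knob tops at the same height of 68.5 mm. The cap is in the gripper at (275,254), 103 mm up, directly over its bare neck, and the other cap is still on at (72,263). The scene view agrees.

```bash
python3 -c "
from station import workorder;print(workorder.hand_in())"
```

```text
the job is handed in; nothing more can be done
None
```

The job is handed in: both open sockets are plugged fully home, and the drive-shaft cap came loose anticlockwise and is held about 10 cm above its spindle. The other cap is still on and nothing else was touched; it took about 20 s on the robot's clock, and the hand-in gave no verdict.

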